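Lock off and tag the bench gas isolator

ROBOT

A 6-joint arm with a two-finger parallel gripper is mounted at the origin on the work surface. World frame = base frame: x ahead of the robot, y to its left, z up, the work surface at z = 0. Lengths are in m, angles in rad, forces in N, time in s.
With the tool pointing down it reaches from about 0.325 to 0.9 m from the base axis. Payload 3.5 kg.
Tool frame: the origin (TCP) lies at the very end of the fingers, on their centre line; the grasp point (between the pads) lies 19 mm behind it; z points along the fingers, y is the line along which they close (so a half turn about z gives the same grasp; the last joint's range is limited). The gripper opens to 85 mm and grips with 20 to 120 N. Pads are 22 mm wide; open, the fingers measure 114 mm over their backs; the gripper's body (76 mm by 85 mm) begins 54 mm behind the grasp point. The pads swing forward as they close: fully open they stand 13 mm farther back than shut.
Start: joints at [1.164, 0.276, -0.026, 1.268, 0, 1.467], TCP at [0.187, 0.596, 0.231] pointing down, gripper open.
Joint ranges: [-3.12, 3.12], [-0.85, 1.88], [-1.08, 1.24], [-1.95, 2.15], [-1.57, 1.53], [-3.14, 3.14]. Speed limits (rad/s): [2.57, 2.57, 3.14, 3.14, 3.14, 3.14].

INTERFACE

Orientations are given as a unit quaternion [w, x, y, z].
In Python, from workcell import r, optics, workorder, silhouettes, landmark_of gives the robot as it stands.
- The arm moves only by the tool arm_command, never from a script. Its argument "increments" is a list of rows, each a list of 6 numbers: the shift along the tool's x, y, z in m, then the turn, a rotation vector about the tool's x, y, z in degrees. A call has 1 to 8 rows; each row is the pose to reach, as a shift and turn from the pose commanded when the call began, along the tool's axes at that moment; what a row does not reach only later rows make up. A row lasts 1/10 s, in which the tool goes at most 50 mm and 8.59 degrees, less where a joint would pass 70% of its speed; a pose out of reach is approached as far as the arm can. A call with a gripper value outside its range is refused whole. "fingers" is the finger opening in m, from 0 to 0.0854, set as the call begins (left out, the last holds). The fingers move at their own pace and stop on an object; the grip force is fixed at half the most. Time passes only in rows, so rows that repeat a pose let the fingers close. It gives the time, the measured TCP pose, the force, the opening and the grip force at its end, in the units of the state.
- r.read_state(): the state, without advancing time (a new reading comes with each control period).
- optics.grab_frame(name): name is "scene" or "side" or "wrist"; returns the picture (420x560x3 uint8, blue, green, red); there is no depth.
- optics.calibration(name): a dict with "fx", "fy", "cx", "cy" (pixels), "k1" (the pictures are not rectified: a ray, as slopes to the right and down, at radius r is drawn at 1 + k1 r^2 times it, then the intrinsics apply), "xyz" and "rotation" of the camera in the world; the wrist camera has in their place "tool_from_camera" (4x4, takes a point from camera to tool coordinates, whose origin is the TCP and whose axes are the flange's). Camera axes: x right, y down, z forward; pixel columns grow to the right and rows downward; lengths in m; the calibration is good to about 2 mm. A picture is of the moment at which its call begins: read the wrist's pose just before it. calibration takes no time and is no camera call.
- workorder.sign_off(): hands the job in; it is judged then, once.
Trained networks look in the newest picture that a camera, given by its name, has taken for a name from the list of things; names that differ only in an ending like _2 or _b are one class to them, and where a whole thing is asked for, a point or a joint stands for the part that bears it (a point fixed in the world has none). Each returns a list of dicts, best first, with "score" (0 to 1); they miss things now and then, are a little off and sometimes report something else, mostly with a low value. They report only what shows in the picture. A call takes as long as a camera call. They do not tell look-alikes from the thing itself.
- silhouettes(query, camera): "mask" (420x560 bool, what is visible of it) and "location" ([column, row] in pixels, amid what is visible of it).
- landmark_of(query, camera): "location" ([column, row] in pixels: a listed point, or the origin of a listed thing).
The state is a dict: "clock": time; "joints": joint angles; "qd": joint speeds; "joint_torque": joint torques, N m; "ee_pos": TCP position; "tool_rot": TCP orientation; "wrist_force": force on the tool from outside, world axes, zero at the start; "torque": the same for the moment, N m; "width": finger opening in m; "grasp_force": force on a finger pad.
Only numpy, scipy, OpenCV 4.12 (cv2) and the standard library are available. Lean on these libraries where they do the work, as an engineer would, in place of code of your own. Each camera call takes 0.05 s, during which the arm holds its last target. There are 200 camera calls.

TASK

Lock off the bench gas: push the isolator's red plunger all the way down against its spring and, while holding it down, slide the yellow keeper over it as far as it goes, so that the plunger stays trapped when you let go. Then turn the swivel hook on the tag post so that it points the way the yellow arrow on the post's foot points, take the red tag from the rack and hang it on the hook by its hole. Leave the green tag in the rack and do not disturb the bottles and other things on the bench.

Things in the scene. Friction and masses are not known exactly. Their poses are not given: they have to be found in the camera images.
- isolator: Fixed grey metal housing of the gas isolator, 88 (x) x 138 (y, from -77 to +61) x 50 mm high, guide strips to 60 mm on both long sides, brass pipe stubs on both x sides (out to 73 mm from the centre, 26 mm up). Origin on the bench straight below the plunger_top point; own z up; the keeper slides along its own +y.
- plunger_top (a point): Point on the flat top of the red plunger, which moves with it; 66 mm above the bench with the plunger up, 52 mm when fully down. The plunger pad is 34 mm (x) by 77 mm (y: from -35 to +42 mm of this point). Axes as the isolator's. Press with the closed fingers about 14 mm to the -y side of this point, in the 46 mm window between the keeper's latch plate (-y) and its crossbar (+y).
- plunger (a joint): Travel of the plunger, m: 0 up, 0.014 fully down against its stop. The spring pushes back with 7.5 N at the top and 11 N at the bottom; let go, it springs up. Below 0.011 it blocks the keeper; once trapped it rises to about 0.011 against the keeper's plate.
- keeper (a joint): Travel of the yellow keeper, m: 0 open, 0.026 at its stop, along the isolator's +y; friction 1.5 N, stays where left. A frame: latch plate (underside 55, top 61 mm above the bench), edge 38 mm to the -y side of plunger_top when open; two side arms 56 mm apart inside; crossbar on the +y side. Fingers pressing inside the frame and moving to +y push the crossbar and so draw the plate over the plunger.
- keeper_bar (a point): Middle of the crossbar's face that looks to -y (towards the pressing spot), 75 mm above the bench; moves with the keeper; +8 mm in y from plunger_top when open. The bar is 10 mm thick in y, 10 mm high (70 to 80 mm above the bench), its uprights stand 28 to 36 mm off the middle and are as high.
- post: Fixed tag post: light grey round foot of 110 mm diameter, 12 mm high, slim column of 16 mm diameter, hook turret of 26 mm diameter on top (top at 170 mm). Origin on the bench on the column's axis. A yellow arrow on the foot points to the post's own -x.
- hook (a joint): Angle of the swivel hook about the post's upright axis, rad, counter-clockwise from above; 0: the hook points along the yellow arrow (the post's -x). Range -0.4 to 2.2; friction 0.05 N m, it stays where left.
- hook_seat (a point): Middle of the top of the hook's arm, 37 mm from the post's axis and 170 mm above the bench; turns with the hook; own -x points outward to the hook's tip. The arm is a steel bar 8 mm wide and 6 mm high, out to 64 mm from the axis, with an orange upturned tip from 58 to 64 mm, 8 mm wide, rising to 178 mm.
- red_tag_center (a point): Centre (half-way up) of the red tag: a stiff plate 5 mm thick (own x), 54 mm wide (own y), 110 mm high (own z), 40 g. From its bottom: solid to 42 mm, hole from 42 to 70 mm, above it a gripping tab 40 mm wide from 70 to 110 mm. It stands upright in a slot of the rack, 25 mm deep in it, its bottom 10 mm above the bench.
- red_tag_hole (a point): Centre of the red tag's rectangular hole (26 mm wide, 28 mm high), 56 mm above the tag's bottom; axes as the tag's.
- red_tag: The red tag; origin at the centre of its underside.
- rack: Fixed white tag rack, 60 (x) x 160 (y) x 35 mm high, two slots 76 mm apart along its y, each 7.5 mm (x) by 57 mm (y) and 25 mm deep. Origin on the bench under its centre.
- green_tag_center (a point): Centre of the green tag, same shape as the red one, in the other slot of the rack: leave it.
- amber_bottle: Bystander, leave alone: amber glass bottle with black cap, 62 mm wide, 130 mm high. Origin at the centre of its underside.
- beaker: Bystander, leave alone: clear glass beaker, 66 mm wide, 85 mm high. Origin at the centre of its underside.
- jar: Bystander, leave alone: small white jar with blue cap, 48 mm wide, 55 mm high. Origin at the centre of its underside.
- weight: Bystander, leave alone: brass weight with a knob, 38 mm wide, 50 mm high. Origin at the centre of its underside.
- spatula: Bystander, leave alone: steel lab spoon, 150 mm long, lying along its own x. Origin at the centre of its underside.
Things that resemble listed ones, but are neither listed nor needed, are in the scene too. There is more than one size of the isolator; the one meant has the size given above.

How it is judged:
On the way, in this order (a step that is already met when the one before it is completed fails the run):
1. the plunger is pushed down fully (value of joint plunger above 0.0125 m), for 0.1 s.
2. the keeper is slid over the plunger, which is trapped down (value of joint keeper above 0.022 m and value of joint plunger above 0.0095 m), for 0.2 s.
3. the hook points along the arrow, the keeper still holding (all of step 2 and value of joint hook between -0.26 and 0.26 rad), for 0.2 s.
4. the red tag hangs on the hook by its hole, let go (x of red_tag_hole in the frame of hook_seat between -0.024 and 0.024 m and y of red_tag_hole in the frame of hook_seat between -0.013 and 0.013 m and z of red_tag_hole in the frame of hook_seat between -0.026 and -0.006 m and angle between red_tag_center's own z axis and vertical below 0.3 rad and contact force between red_tag and post above 0.1 N and contact force between red_tag and the fingers below 0.05 N), for 0.2 s.
At the end, for the whole second after the job is handed in: Plunger trapped at least 9.5 mm down, keeper slid at least 22 of 26 mm, hook along the arrow within 15 degrees, red tag at rest on the hook by its hole, let go: hole centre 6 to 26 mm below the arm's top, within 24 mm of the seat along the arm and 13 mm across, tilt under 17 degrees (all of step 3 and all of step 4 and linear speed of red_tag below 0.05 m/s); the robot touches nothing.
It fails at once if the green tag is moved more than 30 mm (distance of green_tag_center from where it was at the start of the episode above 0.03 m).
It fails at once if a bystander is moved more than 40 mm (distance of any of amber_bottle, beaker, jar, weight, spatula from where it was at the start of the episode above 0.04 m).
It also fails if it takes over 67 s, if anything falls off the work surface, if the arm or the gripper's body presses on something with over 40 N, if the wrist force passes 120 N, or if a joint passes its speed limit or range.

## Working session

There is one attempt and no reset: what is moved stays moved. The work goes in short steps, Python scripts to look and compute and a tool call to move; the robot and the scene stay as the last step left them, time stands still between calls to the robot, and variables do not carry over. Pictures are saved under pics/ and viewed, at most 10 in all, crops included, and the job is handed in when it is done.

Besides the shell and the picture viewer there is one more tool, called after "Request:" by a JSON object that holds its "name" and its "arguments", one argument or row to a line. arm_command: Moves the arm, as the interface text tells. Its arguments: {"type":"object","properties":{"increments":{"type":"array"},"fingers":{"type":"number"}},"required":["increments"]}

```bash
mkdir -p pics; ls
cat > h.py <<'E'
import numpy as np,cv2
from scipy.spatial.transform import Rotation as R
from workcell import r,optics,workorder,silhouettes,landmark_of
def cam(n):
    c=optics.calibration(n)
    if n=='wrist':
        s=r.read_state();T=np.array(c['tool_from_camera']);q=s['tool_rot']
        Rt=R.from_quat([q[1],q[2],q[3],q[0]]).as_matrix()
        return c,Rt@T[:3,3]+np.array(s['ee_pos']),Rt@T[:3,:3]
    Rm=np.array(c['rotation'])
    if Rm.shape!=(3,3): Rm=R.from_quat([Rm[1],Rm[2],Rm[3],Rm[0]]).as_matrix()
    return c,np.array(c['xyz']),Rm
def ray(C,px):
    c,o,Rm=C
    d=np.array([(px[0]-c['cx'])/c['fx'],(px[1]-c['cy'])/c['fy']]);u=d.copy()
    for _ in range(20): u=d/(1+c['k1']*(u@u))
    v=Rm@np.array([u[0],u[1],1]);return o,v/np.linalg.norm(v)
def atz(C,px,z):
    o,v=ray(C,px);return o+v*(z-o[2])/v[2]
def proj(C,p):
    c,o,Rm=C;q=Rm.T@(np.array(p)-o);u=q[:2]/q[2];u=u*(1+c['k1']*(u@u))
    return np.array([u[0]*c['fx']+c['cx'],u[1]*c['fy']+c['cy']])
def tri(rs):
    A=np.zeros((3,3));b=np.zeros(3)
    for o,v in rs:
        P=np.eye(3)-np.outer(v,v);A+=P;b+=P@o
    p=np.linalg.solve(A,b);return p,[round(1e3*np.linalg.norm((np.eye(3)-np.outer(v,v))@(p-o)),1) for o,v in rs]
E
python3 - <<'E'
from h import *
np.set_printoptions(precision=3,suppress=True)
Z=dict(isolator=0,plunger_top=.066,keeper_bar=.075,post=0,hook_seat=.170,red_tag_center=.065,red_tag_hole=.066,green_tag_center=.065,rack=0,amber_bottle=0,beaker=0,jar=0,weight=0,spatula=0)
for n in ['scene','side']:
    im=optics.grab_frame(n);cv2.imwrite(f'pics/{n}0.png',im);C=cam(n);print(n,C[1],C[2][:,2])
    for k,z in Z.items():
        for d in landmark_of(k,n)[:3]: print(k,round(d['score'],2),np.round(d['location']),atz(C,d['location'],z))
print(r.read_state())
E
```

```text
pics
scene [ 1.536 -0.284  0.855] [-0.787  0.23  -0.573]
isolator 0.97 [187. 249.] [ 0.479 -0.254  0.   ]
isolator 0.74 [190. 211.] [ 0.302 -0.226  0.   ]
isolator 0.67 [165. 302.] [ 0.662 -0.327  0.   ]
plunger_top 0.72 [183. 231.] [ 0.485 -0.26   0.066]
plunger_top 0.51 [166. 286.] [ 0.68  -0.319  0.066]
plunger_top 0.42 [188. 198.] [ 0.335 -0.229  0.066]
keeper_bar 0.91 [164. 283.] [ 0.68  -0.322  0.075]
keeper_bar 0.74 [183. 229.] [ 0.488 -0.258  0.075]
post 0.71 [292. 278.] [ 0.661 -0.012  0.   ]
post 0.24 [181. 229.] [ 0.386 -0.261  0.   ]
hook_seat 0.76 [280. 219.] [ 0.634 -0.038  0.17 ]
hook_seat 0.5 [182. 232.] [ 0.626 -0.265  0.17 ]
red_tag_center 0.61 [356. 211.] [0.516 0.213 0.065]
red_tag_hole 0.61 [353. 214.] [0.528 0.2   0.066]
green_tag_center 0.59 [386. 210.] [0.531 0.3   0.065]
rack 0.76 [367. 228.] [0.519 0.254 0.   ]
amber_bottle 0.72 [371. 286.] [0.741 0.168 0.   ]
beaker 0.98 [243. 323.] [ 0.775 -0.162  0.   ]
jar 0.52 [281. 225.] [0.443 0.019 0.   ]
weight 0.72 [318. 312.] [0.789 0.012 0.   ]
spatula 0.67 [254. 224.] [ 0.418 -0.058  0.   ]
spatula 0.23 [374. 28
[... 880 characters left out ...]
-0.297  0.065]
rack 0.86 [223. 198.] [0.526 0.266 0.   ]
amber_bottle 0.94 [304. 191.] [0.748 0.181 0.   ]
beaker 0.78 [391. 264.] [ 0.778 -0.177 -0.   ]
jar 0.82 [232. 261.] [0.443 0.021 0.   ]
spatula 0.79 [232. 284.] [ 0.41  -0.046  0.   ]
{'clock': 1.5, 'joints': array([ 1.164,  0.276, -0.026,  1.268,  0.   ,  1.467]), 'qd': array([-0.001,  0.001,  0.001,  0.001, -0.   ,  0.002]), 'joint_torque': array([  0.001, -44.548,  29.555,   0.001,  -0.   ,   0.   ]), 'ee_pos': array([0.187, 0.596, 0.231]), 'tool_rot': array([-0.   ,  0.151,  0.988,  0.   ]), 'wrist_force': array([-0.263, -0.053,  0.846]), 'torque': array([ 0.014,  0.008, -0.017]), 'grasp_force': 0.0, 'width': 0.08518653249975282}
```

Run:
```python
import cv2,numpy as np
a=cv2.imread('pics/scene0.png');b=cv2.imread('pics/side0.png')
cv2.imwrite('pics/c1.png',np.hstack([cv2.resize(a[180:330,120:420],(800,400)) ,])) 
cv2.imwrite('pics/c2.png',cv2.resize(b[160:400,180:440],(650,600)))
```

```text
(no output)
```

View pics/c1.png

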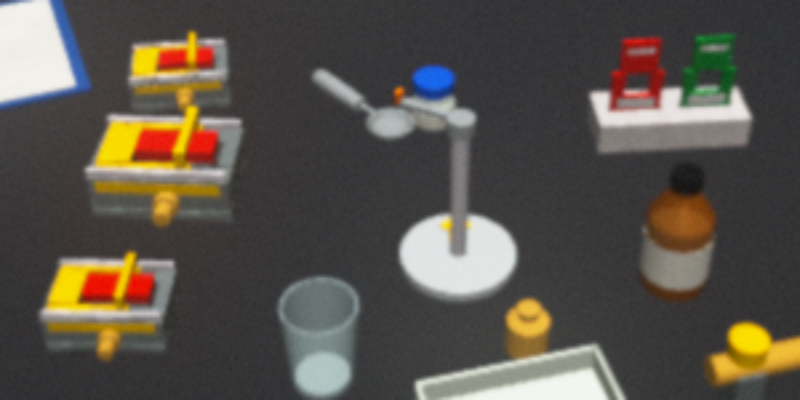

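View pics/c2.png

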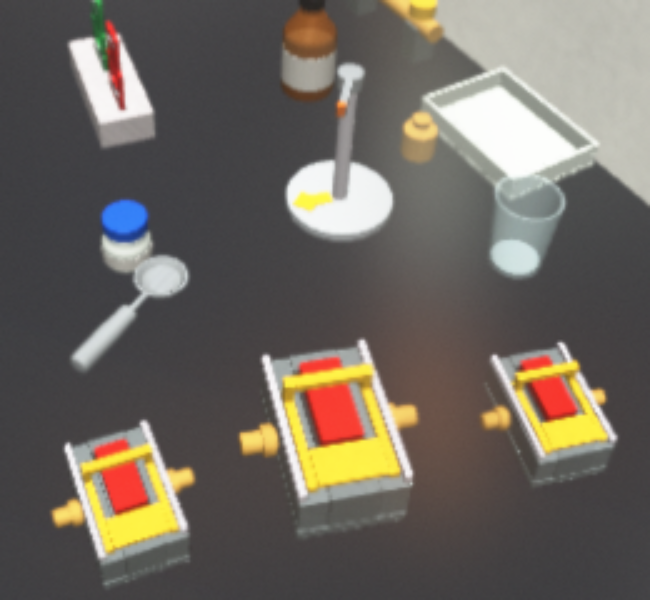

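Three isolators show in the scene picture: (187,249), (190,211) and (165,302). In the side picture they are at (310,338), (226,351) and (400,311). The one at scene (187,249) is clearly larger than its two equal-sized neighbours. That fits the 88x138 mm listed, and I will confirm it in a wrist crop. The post's arrow points about −x, the hook tip is at scene crop (398,95), and the red tag is the left of the two in the rack.

```bash
cat >> h.py <<'E'
def inc(p,yaw_y):
    """tool-frame increment to TCP p, pointing down, tool y axis at world heading yaw_y deg (mod 180)"""
    s=r.read_state();q=s['tool_rot'];R0=R.from_quat([q[1],q[2],q[3],q[0]])
    best=None
    for a in (yaw_y,yaw_y+180):
        a=np.radians(a);y=np.array([np.cos(a),np.sin(a),0]);z=np.array([0,0,-1.]);x=np.cross(y,z)
        v=(R0.inv()*R.from_matrix(np.c_[x,y,z])).as_rotvec(degrees=True)
        if best is None or np.linalg.norm(v)<np.linalg.norm(best): best=v
    return np.round(np.r_[R0.inv().apply(np.array(p)-s['ee_pos']),best],4).tolist()
E
python3 - <<'E'
from h import *
np.set_printoptions(precision=3,suppress=True)
print(np.array(optics.calibration('wrist')['tool_from_camera']),optics.calibration('wrist')['fx'])
print(inc([.42,.25,.30],90)); print(inc([.42,-.2,.30],90))
E
```

```text
[[-0.    -0.952 -0.305  0.078]
 [ 1.    -0.    -0.    -0.   ]
 [ 0.    -0.305  0.952 -0.142]
 [ 0.     0.     0.     1.   ]] 297.5358893809276
[-0.326, -0.2608, -0.0687, 0.0041, -0.0006, -17.4077]
[-0.4606, -0.6902, -0.0687, 0.0041, -0.0006, -17.4077]
```

Request:
{"name": "arm_command", "arguments": {
  "increments": [
    [-0.326,-0.261,-0.069,0,0,-8.5],
    [-0.326,-0.261,-0.069,0,0,-17.4],
    [-0.326,-0.261,-0.069,0,0,-17.4],
    [-0.326,-0.261,-0.069,0,0,-17.4],
    [-0.326,-0.261,-0.069,0,0,-17.4],
    [-0.326,-0.261,-0.069,0,0,-17.4],
    [-0.326,-0.261,-0.069,0,0,-17.4],
    [-0.326,-0.261,-0.069,0,0,-17.4]
  ],
  "fingers": 0.04
}}

```text
clock: 2.3
ee_pos: [0.4072, 0.2683, 0.297]
tool_rot: [0.0, -0.0, 1.0, 0.0]
wrist_force: [0.4, 0.5, 0.0]
width: 0.0397
grasp_force: 0.0
```

Request:
{"name": "arm_command", "arguments": {
  "increments": [
    [0,0,0,0,0,0],
    [0,0,0,0,0,0],
    [0,0,0,0,0,0],
    [0,0,0,0,0,0]
  ]
}}

```text
clock: 2.7
ee_pos: [0.4054, 0.271, 0.2959]
tool_rot: [-0.0, -0.001, 1.0, -0.0]
wrist_force: [0.4, -0.6, -0.7]
width: 0.0397
grasp_force: 0.0
```

Run:
```python
from h import *
np.set_printoptions(precision=3,suppress=True)
C=cam('wrist');im=optics.grab_frame('wrist');cv2.imwrite('pics/w_rack.png',im)
for k,z in dict(rack=0,red_tag_center=.065,red_tag_hole=.066,green_tag_center=.065,jar=0,post=0,hook_seat=.17).items():
    for d in landmark_of(k,'wrist')[:2]: print(k,round(d['score'],2),np.round(d['location']),atz(C,d['location'],z))
print(inc([.42,-.2,.30],90))
```

```text
rack 0.7 [273. 246.] [0.526 0.253 0.   ]
rack 0.66 [302. 269.] [0.566 0.299 0.   ]
red_tag_center 0.97 [247. 263.] [0.521 0.218 0.065]
red_tag_center 0.67 [302. 268.] [0.529 0.296 0.065]
red_tag_hole 0.64 [250. 261.] [0.518 0.223 0.066]
green_tag_center 0.82 [302. 269.] [0.531 0.296 0.065]
green_tag_center 0.4 [ 65. 173.] [ 0.396 -0.007  0.065]
jar 0.89 [121. 194.] [0.44  0.022 0.   ]
post 0.72 [118. 319.] [ 0.666 -0.02   0.   ]
post 0.65 [246. 263.] [ 0.555  0.208 -0.   ]
hook_seat 0.55 [ 13. 389.] [ 0.63  -0.045  0.17 ]
[-0.0135, -0.4703, -0.0037, -0.0049, -0.0057, 0.0357]
```

View pics/w_rack.png

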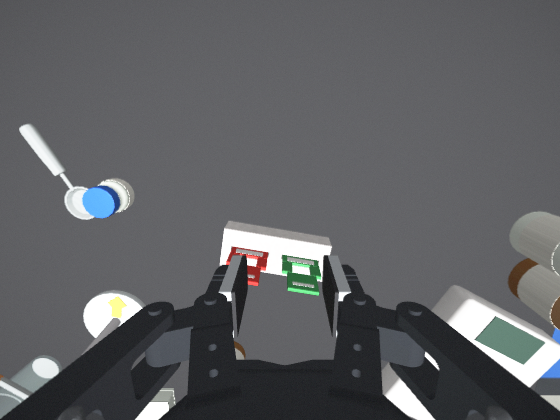

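Request:
{"name": "arm_command", "arguments": {
  "increments": [
    [0,-0.47,0,0,0,0],
    [0,-0.47,0,0,0,0],
    [0,-0.47,0,0,0,0],
    [0,-0.47,0,0,0,0],
    [0,-0.47,0,0,0,0],
    [0,-0.47,0,0,0,0],
    [0,-0.47,0,0,0,0],
    [0,-0.47,0,0,0,0]
  ],
  "fingers": 0.0
}}

```text
clock: 3.9
ee_pos: [0.406, -0.132, 0.2967]
tool_rot: [0.001, 0.0, 1.0, -0.0]
wrist_force: [1.3, -0.2, 0.6]
width: -0.0004
grasp_force: 0.0
```

Request:
{"name": "arm_command", "arguments": {
  "increments": [
    [0,-0.09,0,0,0,0],
    [0,-0.09,0,0,0,0],
    [0,-0.09,0,0,0,0],
    [0,-0.09,0,0,0,0],
    [0,-0.09,0,0,0,0]
  ]
}}

```text
clock: 4.4
ee_pos: [0.4062, -0.219, 0.2962]
tool_rot: [-0.0, -0.0, 1.0, 0.0]
wrist_force: [0.6, 0.4, 0.7]
width: -0.0004
grasp_force: 0.0
```

The wrist picture shows the rack with the red tag at (247,263) and the green one at (302,268). The arrow on the post's foot, at (118,305), points up the picture, which is about −x.

Run:
```python
from h import *
np.set_printoptions(precision=3,suppress=True)
C=cam('wrist');im=optics.grab_frame('wrist');cv2.imwrite('pics/w_iso.png',im)
c=None
for k,z in dict(isolator=0,plunger_top=.066,keeper_bar=.075,post=0,hook_seat=.17).items():
    for d in landmark_of(k,'wrist')[:3]: print(k,round(d['score'],2),np.round(d['location']),atz(C,d['location'],z))
cv2.imwrite('pics/w_iso_c.png',cv2.resize(im[60:330,60:420],(800,600),interpolation=cv2.INTER_CUBIC))
```

```text
isolator 0.77 [224. 317.] [ 0.661 -0.324  0.   ]
isolator 0.77 [276. 109.] [ 0.318 -0.23   0.   ]
isolator 0.57 [258. 227.] [ 0.493 -0.261  0.   ]
plunger_top 0.72 [258. 241.] [ 0.489 -0.255  0.066]
plunger_top 0.72 [276. 107.] [ 0.318 -0.229  0.066]
keeper_bar 0.86 [261. 244.] [ 0.49  -0.251  0.075]
keeper_bar 0.6 [281. 107.] [ 0.318 -0.224  0.075]
post 0.91 [400. 317.] [ 0.662 -0.018 -0.   ]
```

View pics/w_iso_c.png

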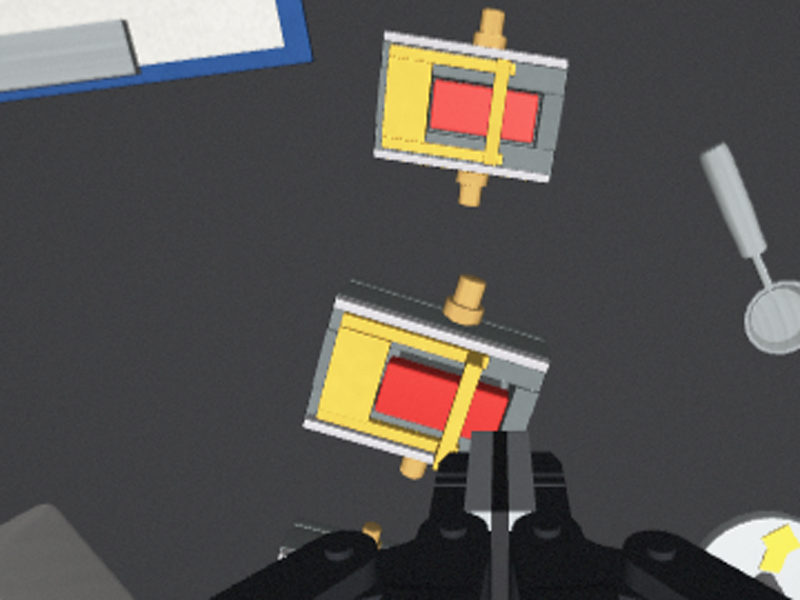

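The crop shows the middle isolator at frame pixel (258,240) larger than the one at (276,107), and both measure below. The third is mostly hidden.

Run:
```python
from h import *
np.set_printoptions(precision=4,suppress=True)
C=cam('wrist');f=lambda u,v,z:atz(C,(60+u*.45,60+v*.45),z)
P={k:f(*v) for k,v in dict(UL=(336,302,.06),UR=(547,368,.06),LL=(304,423,.06),pUL=(391,357,.066),pUR=(510,394,.066),pLL=(373,404,.066),bU=(478,352,.08),bL=(449,451,.08),sUL=(386,35,.06),sUR=(567,64,.06),sLL=(375,152,.06)).items()}
for k,v in P.items(): print(k,v)
L=lambda a,b:(np.linalg.norm(P[a]-P[b]),np.degrees(np.arctan2(*(P[b]-P[a])[[1,0]])))
for a in [('UL','UR'),('UL','LL'),('pUL','pUR'),('pUL','pLL'),('bU','bL'),('sUL','sUR'),('sUL','sLL')]: print(a,L(*a))
```

```text
UL [ 0.4283 -0.3159  0.06  ]
UR [ 0.4697 -0.1901  0.06  ]
LL [ 0.5067 -0.3417  0.06  ]
pUL [ 0.4606 -0.284   0.066 ]
pUR [ 0.4844 -0.2127  0.066 ]
pLL [ 0.4911 -0.2965  0.066 ]
bU [ 0.4525 -0.2315  0.08  ]
bL [ 0.5157 -0.2495  0.08  ]
sUL [ 0.2836 -0.2789  0.06  ]
sUR [ 0.2975 -0.1835  0.06  ]
sLL [ 0.3427 -0.288   0.06  ]
('UL', 'UR') (np.float64(0.13242339489731658), np.float64(71.76335576195602))
('UL', 'LL') (np.float64(0.08261626065412266), np.float64(-18.238896176261598))
('pUL', 'pUR') (np.float64(0.0751499036453505), np.float64(71.54896278423462))
('pUL', 'pLL') (np.float64(0.032970907812287405), np.float64(-22.25367765199453))
('bU', 'bL') (np.float64(0.06570182330392099), np.float64(-15.910667201775299))
('sUL', 'sUR') (np.float64(0.09641396345025527), np.float64(81.67140680576723))
('sUL', 'sLL') (np.float64(0.059833216162321456), np.float64(-8.740235228317312))
```

The middle one measures about 88x138 mm (corners ~83x132) and the small one ~60x96 mm, so the middle isolator is the one meant. I put plunger_top at ≈(0.488,−0.257) with +y heading 71.7°. Next I move above the press spot with the fingers shut.

Run:
```python
from h import *
print(inc([.4836,-.2703,.100],71.7))
```

```text
[-0.077, -0.0513, 0.1964, -0.0056, 0.0117, 18.3854]
```

Request:
{"name": "arm_command", "arguments": {
  "increments": [
    [-0.038,-0.025,0.02,0,0,8.5],
    [-0.077,-0.051,0.05,0,0,17],
    [-0.077,-0.051,0.1,0,0,18.4],
    [-0.077,-0.051,0.15,0,0,18.4],
    [-0.077,-0.051,0.196,0,0,18.4],
    [-0.077,-0.051,0.196,0,0,18.4],
    [-0.077,-0.051,0.196,0,0,18.4]
  ],
  "fingers": 0.0
}}

```text
clock: 5.4
ee_pos: [0.483, -0.2703, 0.1003]
tool_rot: [-0.001, 0.16, 0.987, 0.0]
wrist_force: [0.6, -0.9, 1.1]
width: -0.0001
grasp_force: 0.0
```

Run:
```python
from h import *
print(r.read_state()['ee_pos'],inc([.4836,-.2703,.052],71.7))
im=optics.grab_frame('wrist');optics.grab_frame('side')
C=cam('wrist');C2=cam('side')
for d in landmark_of('keeper_bar','wrist')[:2]+landmark_of('plunger_top','wrist')[:2]: print(d['score'],d['location'],atz(C,d['location'],.075))
cv2.imwrite('pics/press1.png',np.hstack([cv2.resize(im[150:330,190:370],(400,400)),cv2.resize(optics.grab_frame('side')[240:400,240:400],(400,400))]))
```

```text
[ 0.48295896 -0.27034676  0.10031389] [-0.0007, 0.0002, 0.0483, 0.0371, -0.112, -0.0761]
0.56 [322.3, 253.2] [ 0.49713096 -0.2515714   0.075     ]
0.76 [306.6, 246.1] [ 0.48933312 -0.25953106  0.075     ]
```

View pics/press1.png

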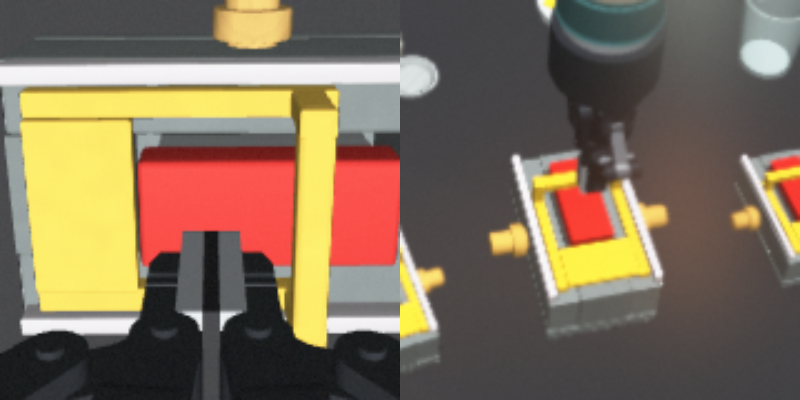

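The fingers are centred in the window between the latch plate (crop x 133) and the crossbar (x 296). I press down now.

Request:
{"name": "arm_command", "arguments": {
  "increments": [
    [0,0,0.028,0,0,0],
    [0,0,0.036,0,0,0],
    [0,0,0.042,0,0,0],
    [0,0,0.046,0,0,0],
    [0,0,0.048,0,0,0],
    [0,0,0.048,0,0,0]
  ]
}}

```text
clock: 6.25
ee_pos: [0.4836, -0.2712, 0.0544]
tool_rot: [0.0, 0.16, 0.987, -0.0]
wrist_force: [-4.1, 1.8, 9.6]
width: 0.0
grasp_force: 4.6
```

Request:
{"name": "arm_command", "arguments": {
  "increments": [
    [0,0,0.002,0,0,0],
    [0,0,0.004,0,0,0],
    [0,0,0.004,0,0,0]
  ]
}}

```text
clock: 6.55
ee_pos: [0.4836, -0.2713, 0.052]
tool_rot: [0.0, 0.16, 0.987, -0.0]
wrist_force: [-5.7, 3.9, 17.5]
width: 0.0002
grasp_force: 8.7
```

Request:
{"name": "arm_command", "arguments": {
  "increments": [
    [0,0,0.001,0,0,0],
    [0,0.006,0.001,0,0,0],
    [0,0.012,0.001,0,0,0],
    [0,0.018,0.001,0,0,0],
    [0,0.023,0.001,0,0,0],
    [0,0.027,0.001,0,0,0],
    [0,0.03,0.001,0,0,0]
  ]
}}

```text
clock: 7.25
ee_pos: [0.4954, -0.2485, 0.052]
tool_rot: [0.003, 0.161, 0.987, -0.006]
wrist_force: [-4.1, -8.5, 12.5]
width: 0.0
grasp_force: 6.7
```

Request:
{"name": "arm_command", "arguments": {
  "increments": [
    [0,0.004,0,0,0,0],
    [0,0.008,0,0,0,0],
    [0,0.011,0,0,0,0],
    [0,0.011,0,0,0,0]
  ]
}}

```text
clock: 7.65
ee_pos: [0.4984, -0.2397, 0.052]
tool_rot: [0.003, 0.161, 0.987, -0.008]
wrist_force: [-6.2, -13.7, 10.5]
width: 0.0001
grasp_force: 10.2
```

Request:
{"name": "arm_command", "arguments": {
  "increments": [
    [0,0.003,0,0,0,0],
    [0,0.006,0,0,0,0],
    [0,0.006,0,0,0,0]
  ]
}}

```text
clock: 7.95
ee_pos: [0.4984, -0.2395, 0.0522]
tool_rot: [0.001, 0.163, 0.987, -0.015]
wrist_force: [-12.4, -27.0, 9.3]
width: -0.0002
grasp_force: 18.3
```

Run:
```python
from h import *
im=optics.grab_frame('wrist');s=optics.grab_frame('side')
cv2.imwrite('pics/press2.png',np.hstack([cv2.resize(im[150:330,160:370],(400,400)),cv2.resize(s[240:400,240:400],(400,400))]))
```

```text
(no output)
```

View pics/press2.png

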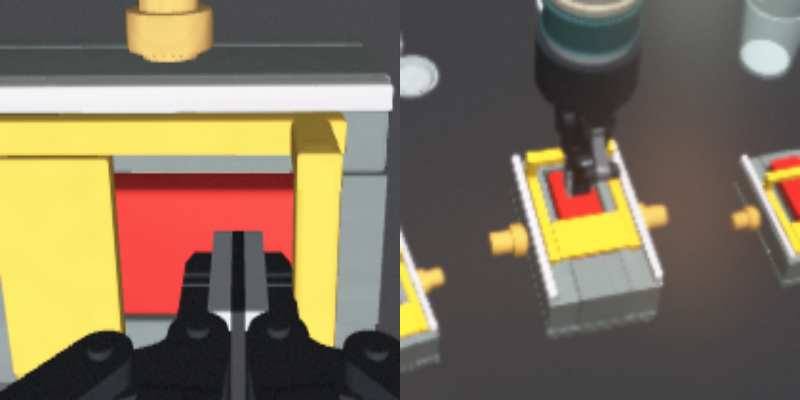

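The keeper is at its stop: the force rose with no further motion, and the plate now covers the plunger's edge at crop x 115. I back off and lift away.

Request:
{"name": "arm_command", "arguments": {
  "increments": [
    [0,-0.006,0,0,0,0],
    [0,-0.015,0,0,0,0],
    [0,-0.015,-0.01,0,0,0],
    [0,-0.015,-0.04,0,0,0],
    [0,-0.015,-0.09,0,0,0],
    [0,-0.015,-0.14,0,0,0],
    [0,-0.015,-0.19,0,0,0],
    [0,-0.015,-0.24,0,0,0]
  ]
}}

```text
clock: 8.85
ee_pos: [0.4929, -0.2404, 0.2904]
tool_rot: [0.0, 0.16, 0.987, -0.0]
wrist_force: [0.5, -1.0, 0.8]
width: -0.0002
grasp_force: 0.0
```

Run:
```python
from h import *
print(r.read_state()['ee_pos'],inc([.62,-.14,.33],90))
im=optics.grab_frame('side');C=cam('side')
for k,z in dict(keeper_bar=.075,plunger_top=.055).items():
  for d in landmark_of(k,'side')[:3]: print(k,d['score'],d['location'],atz(C,d['location'],z))
cv2.imwrite('pics/side2.png',im)
```

```text
[ 0.49292494 -0.24037089  0.29038136] [-0.0889, 0.1353, -0.0396, -0.0367, 0.0422, -18.4051]
keeper_bar 0.98 [224.9, 345.7] [ 0.31293744 -0.23546289  0.075     ]
keeper_bar 0.7 [400.0, 308.2] [ 0.65382854 -0.32830644  0.075     ]
keeper_bar 0.68 [308.3, 303.2] [ 0.49993559 -0.22611257  0.075     ]
plunger_top 0.67 [229.4, 351.7] [ 0.31904224 -0.23880234  0.055     ]
plunger_top 0.58 [400.6, 311.7] [ 0.66295366 -0.32597377  0.055     ]
plunger_top 0.56 [313.8, 323.2] [ 0.49215466 -0.26088618  0.055     ]
```

The keeper bar moved about 26 mm and stayed there. Next I view the post.

Request:
{"name": "arm_command", "arguments": {
  "increments": [
    [-0.03,0.045,-0.02,0,0,-8.5],
    [-0.06,0.09,-0.04,0,0,-17],
    [-0.089,0.135,-0.04,0,0,-18.4],
    [-0.089,0.135,-0.04,0,0,-18.4],
    [-0.089,0.135,-0.04,0,0,-18.4],
    [-0.089,0.135,-0.04,0,0,-18.4]
  ]
}}

```text
clock: 9.6
ee_pos: [0.6194, -0.1406, 0.3258]
tool_rot: [-0.002, -0.0, 1.0, 0.0]
wrist_force: [-0.3, -0.1, -0.0]
width: -0.0002
grasp_force: 0.0
```

Run:
```python
from h import *
np.set_printoptions(precision=4,suppress=True)
C=cam('wrist');im=optics.grab_frame('wrist');cv2.imwrite('pics/w_post.png',im)
for k,z in dict(post=0,hook_seat=.17,isolator=0,keeper_bar=.075,plunger_top=.055).items():
    for d in landmark_of(k,'wrist')[:2]: print(k,round(d['score'],2),np.round(d['location']),atz(C,d['location'],z))
u,v=proj(C,[.66,-.018,.1]);print(u,v)
x0=int(np.clip(u-100,0,360));y0=int(np.clip(v-85,0,270));print(x0,y0)
cv2.imwrite('pics/w_post_c.png',cv2.resize(im[y0:y0+150,x0:x0+200],(800,600),interpolation=cv2.INTER_CUBIC))
```

```text
post 0.73 [358. 196.] [ 0.6634 -0.0213  0.    ]
post 0.73 [551. 104.] [ 0.524   0.2535 -0.    ]
hook_seat 0.97 [377. 209.] [ 0.6329 -0.0444  0.17  ]
isolator 0.93 [204.  79.] [ 0.4892 -0.2575  0.    ]
isolator 0.63 [168. 194.] [ 0.6611 -0.329   0.    ]
keeper_bar 0.84 [159. 202.] [ 0.6533 -0.3127  0.075 ]
plunger_top 0.96 [194.  73.] [ 0.4878 -0.2558  0.055 ]
plunger_top 0.86 [157. 204.] [ 0.6618 -0.325   0.055 ]
379.05992083467356 212.74315624558417
279 127
```

View pics/w_post_c.png

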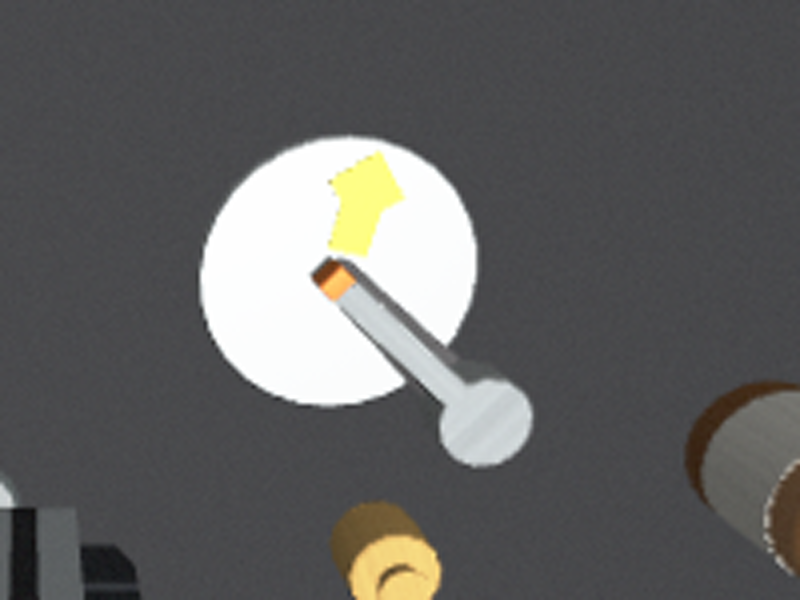

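The crop shows the arrow running from (349,250) to its point at (381,152), the hook turret at (487,422) and the hook's orange tip at (333,278).

Run:
```python
from h import *
np.set_printoptions(precision=4,suppress=True)
C=cam('wrist');f=lambda u,v,z:atz(C,(279+u/4,127+v/4),z)
t=f(487,422,.17);e=f(335,282,.178);foot=f(339,270,.012);a=f(381,152,.0125);b=f(349,250,.0125)
h=lambda v:np.degrees(np.arctan2(v[1],v[0]))%360
print(t,e,foot,a,b);print('hook',h(e-t),np.linalg.norm(e-t),'arrow',h(a-b),h(a-foot),h(a-t))
```

```text
[ 0.6615 -0.0163  0.17  ] [ 0.6201 -0.0626  0.178 ] [ 0.6599 -0.0164  0.012 ] [ 0.6131 -0.0041  0.0125] [ 0.6517 -0.0133  0.0125]
hook 228.20269667000755 0.06260486902916543 arrow 166.70316128215978 165.31290453556207 165.8816388567347
```

Run:
```python
from h import *
print(inc([.6553,-.063,.24],76),inc([.6553,-.063,.158],76))
# sweep offsets in the turned tool frame
a=np.radians(76);y=np.array([np.cos(a),np.sin(a),0]);z=np.array([0,0,-1.]);x=np.cross(y,z)
A=np.array([.661,-.0165]);s=None
for t in (263,253,243,233,223,213,203,192,182):
    q=np.radians(t);p=np.r_[A+.0468*np.array([np.cos(q),np.sin(q)]),0];s=p if s is None else s
    print(t,np.round([(p-s)@x,(p-s)@y],4))
```

```text
[-0.0355, 0.0786, 0.0874, -0.0071, -0.0131, 13.9052] [-0.0355, 0.0786, 0.1694, -0.0071, -0.0131, 13.9052]
263 [0. 0.]
253 [ 0.0082 -0.0003]
243 [0.0162 0.0009]
233 [0.024  0.0034]
223 [0.0312 0.0072]
213 [0.0376 0.0122]
203 [0.0431 0.0183]
192 [0.0478 0.0259]
182 [0.0507 0.0336]
```

Request:
{"name": "arm_command", "arguments": {
  "increments": [
    [-0.015,0.04,0.03,0,0,7],
    [-0.036,0.079,0.06,0,0,13.9],
    [-0.036,0.079,0.1,0,0,13.9],
    [-0.036,0.079,0.14,0,0,13.9],
    [-0.036,0.079,0.169,0,0,13.9],
    [-0.036,0.079,0.169,0,0,13.9],
    [-0.036,0.079,0.169,0,0,13.9]
  ]
}}

```text
clock: 10.6
ee_pos: [0.6562, -0.0621, 0.1586]
tool_rot: [-0.0, 0.121, 0.993, 0.0]
wrist_force: [0.6, 0.0, 0.3]
width: -0.0002
grasp_force: 0.0
```

Request:
{"name": "arm_command", "arguments": {
  "increments": [
    [0.008,0,0,0,0,0],
    [0.016,0.001,0,0,0,0],
    [0.024,0.003,0,0,0,0],
    [0.031,0.007,0,0,0,0],
    [0.038,0.012,0,0,0,0],
    [0.043,0.018,0,0,0,0],
    [0.048,0.026,0,0,0,0],
    [0.051,0.034,0,0,0,0]
  ]
}}

```text
clock: 11.4
ee_pos: [0.614, -0.0159, 0.1578]
tool_rot: [-0.001, 0.121, 0.993, -0.001]
wrist_force: [0.8, -3.5, -0.0]
width: -0.0003
grasp_force: 1.3
```

Request:
{"name": "arm_command", "arguments": {
  "increments": [
    [0,0,0,0,0,0],
    [0,0,0,0,0,0],
    [0,0,0,0,0,0]
  ]
}}

```text
clock: 11.7
ee_pos: [0.6145, -0.0159, 0.1575]
tool_rot: [-0.001, 0.121, 0.993, 0.0]
wrist_force: [-0.4, -0.4, -0.3]
width: -0.0002
grasp_force: 0.0
```

Request:
{"name": "arm_command", "arguments": {
  "increments": [
    [0,-0.015,0,0,0,0],
    [0,-0.025,-0.02,0,0,0],
    [0,-0.05,-0.06,0,0,-7],
    [0,-0.09,-0.11,0,0,-14],
    [-0.01,-0.12,-0.16,0,0,-14],
    [-0.01,-0.12,-0.17,0,0,-14],
    [-0.01,-0.12,-0.17,0,0,-14]
  ]
}}

```text
clock: 12.4
ee_pos: [0.5981, -0.1391, 0.3342]
tool_rot: [0.005, 0.001, 1.0, -0.002]
wrist_force: [-0.8, -0.2, 0.7]
width: -0.0001
grasp_force: 0.0
```

Run:
```python
from h import *
np.set_printoptions(precision=4,suppress=True)
C=cam('wrist');im=optics.grab_frame('wrist');print(r.read_state()['ee_pos'])
for k,z in dict(hook_seat=.17,post=0).items():
    for d in landmark_of(k,'wrist')[:2]: print(k,round(d['score'],2),np.round(d['location']),atz(C,d['location'],z))
# orange tip
hsv=cv2.cvtColor(im,cv2.COLOR_BGR2HSV);m=cv2.inRange(hsv,(5,150,120),(16,255,255))
u,v=proj(C,[.661,-.0165,.17]);mm=np.zeros_like(m);x,y=int(u),int(v);mm[max(0,y-60):y+60,x-60:x+60]=m[max(0,y-60):y+60,x-60:x+60]
n,l,s,c=cv2.connectedComponentsWithStats(mm);A=np.array([.661,-.0165,.176])
for i in range(1,n):
    p=atz(C,c[i],.176);print(s[i],c[i],p,np.linalg.norm(p-A),np.degrees(np.arctan2(*(p-A)[[1,0]]))%360)
```

```text
[ 0.597  -0.1377  0.3312]
hook_seat 0.98 [412. 215.] [ 0.624  -0.0024  0.17  ]
post 0.82 [355. 204.] [ 0.662  -0.0228  0.    ]
[424 196   9   8  29] [428.3793 199.8276] [0.605  0.0101 0.176 ] 0.062009746950331505 154.56390111385764
```

The hook is at ~157° and the arrow at 166°, because the finger was wider than I assumed (half-width 14.5 mm). I nudge it back from the other side on the way to the rack.

Run:
```python
from h import *
print(inc([.6266,.0327,.158],76))
```

```text
[-0.0316, 0.1683, 0.1694, 0.0269, -0.0868, 14.0421]
```

Request:
{"name": "arm_command", "arguments": {
  "increments": [
    [-0.01,0.045,0.02,0,0,7],
    [-0.02,0.09,0.04,0,0,14],
    [-0.032,0.135,0.06,0,0,14],
    [-0.032,0.168,0.08,0,0,14],
    [-0.032,0.168,0.12,0,0,14],
    [-0.032,0.168,0.165,0,0,14],
    [-0.032,0.168,0.167,0,0,14],
    [-0.032,0.168,0.167,0,0,14]
  ]
}}

```text
clock: 13.35
ee_pos: [0.6254, 0.0332, 0.159]
tool_rot: [-0.003, 0.121, 0.993, -0.0]
wrist_force: [0.3, 1.0, 0.9]
width: 0.0003
grasp_force: 0.0
```

Request:
{"name": "arm_command", "arguments": {
  "increments": [
    [0,-0.008,0,0,0,0],
    [0,-0.014,0,0,0,0],
    [0,-0.018,0,0,0,0],
    [0,-0.021,0,0,0,0],
    [0,-0.021,0,0,0,0],
    [0,-0.021,0,0,0,0]
  ]
}}

```text
clock: 13.95
ee_pos: [0.6238, 0.0117, 0.1633]
tool_rot: [0.002, 0.121, 0.993, -0.0]
wrist_force: [-1.5, 0.5, 6.3]
width: -0.0001
grasp_force: 3.2
```

Request:
{"name": "arm_command", "arguments": {
  "increments": [
    [0,0.015,0,0,0,0],
    [0,0.03,-0.02,0,0,0],
    [0,0.06,-0.06,0,0,0],
    [0,0.09,-0.11,0,0,0],
    [0,0.12,-0.14,0,0,-8],
    [0,0.15,-0.14,0,0,-14],
    [0,0.15,-0.14,0,0,-14]
  ],
  "fingers": 0.05
}}

```text
clock: 14.65
ee_pos: [0.6602, 0.1613, 0.3032]
tool_rot: [0.002, -0.003, 1.0, 0.001]
wrist_force: [-0.8, -0.1, -1.1]
width: 0.05
grasp_force: 0.0
```

Run:
```python
from h import *
np.set_printoptions(precision=4,suppress=True)
C=cam('wrist');im=optics.grab_frame('wrist');print(r.read_state()['ee_pos'])
for k,z in dict(hook_seat=.17,post=0,rack=0,red_tag_center=.065,red_tag_hole=.066,green_tag_center=.065).items():
    for d in landmark_of(k,'wrist')[:2]: print(k,round(d['score'],2),np.round(d['location']),atz(C,d['location'],z))
hsv=cv2.cvtColor(im,cv2.COLOR_BGR2HSV);m=cv2.inRange(hsv,(5,150,120),(16,255,255))
u,v=proj(C,[.661,-.0165,.17]);mm=np.zeros_like(m);x,y=int(u),int(v);y0,x0=max(0,y-60),max(0,x-60);mm[y0:y+60,x0:x+60]=m[y0:y+60,x0:x+60]
n,l,s,c=cv2.connectedComponentsWithStats(mm);A=np.array([.661,-.0165,.176])
for i in range(1,n):
    p=atz(C,c[i],.176);print(s[i],c[i],p,np.linalg.norm(p-A),np.degrees(np.arctan2(*(p-A)[[1,0]]))%360)
cv2.imwrite('pics/w3.png',im)
```

```text
[0.6591 0.1594 0.3017]
hook_seat 0.85 [114. 166.] [0.6279 0.003  0.17  ]
post 0.65 [162. 170.] [ 0.6613 -0.0231  0.    ]
rack 0.9 [355.  72.] [0.5255 0.2572 0.    ]
rack 0.32 [328.  66.] [0.5188 0.2201 0.    ]
red_tag_center 0.59 [338.  61.] [0.5218 0.2218 0.065 ]
red_tag_hole 0.56 [336.  59.] [0.52  0.22  0.066]
green_tag_center 0.74 [398.  70.] [0.5317 0.2926 0.065 ]
[113 140  10   8  63] [117.4286 143.3492] [0.6065 0.0131 0.176 ] 0.06206532669174744 151.51030819875658
```

Run:
```python
from h import *
im=cv2.imread('pics/w3.png')
s=optics.grab_frame('side')
cv2.imwrite('pics/w3c.png',np.hstack([cv2.resize(im[100:250,70:220],(400,400),interpolation=cv2.INTER_CUBIC),cv2.resize(s[165:265,265:365],(400,400),interpolation=cv2.INTER_CUBIC)]))
```

```text
(no output)
```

View pics/w3c.png

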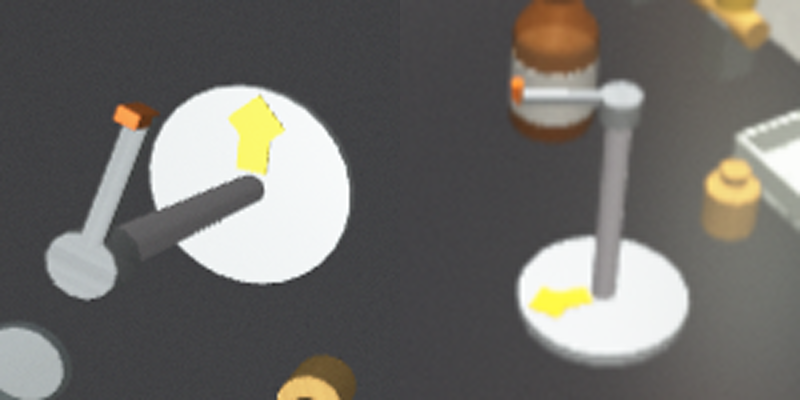

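Run:
```python
from h import *
np.set_printoptions(precision=4,suppress=True)
C=cam('wrist');f=lambda u,v,z:atz(C,(70+u*.375,100+v*.375),z)
h=lambda v:np.degrees(np.arctan2(v[1],v[0]))%360
t=f(82,265,.17);e=f(127,119,.178);m=f(127,135,.17);a=f(262,97,.0125);b=f(251,172,.0125);foot=f(250,186,.012)
print(t,e,m,a,b,foot,'hook',h(e-t),h(m-t),np.linalg.norm(e-t),'arrow',h(a-b),h(a-foot))
D=cam('side');g=lambda u,v,z:atz(D,(265+u*.25,165+v*.25),z)
t=g(622,95,.17) if 0 else g(222,95,.17);e=g(117,85,.178);m=g(130,95,.17);a=g(131,300,.0125);b=g(190,297,.0125)
print(t,e,m,a,b,'hook',h(e-t),h(m-t),np.linalg.norm(e-t),'arrow',h(a-b))
```

```text
[ 0.6553 -0.0181  0.17  ] [0.6037 0.011  0.178 ] [0.6097 0.0057 0.17  ] [ 0.6069 -0.007   0.0125] [ 0.6464 -0.0177  0.0125] [ 0.6541 -0.0194  0.012 ] hook 150.60921985216905 152.46945739477005 0.05983379568475912 arrow 164.8904044661624 165.3366312977762
[ 0.6594 -0.0192  0.17  ] [0.6046 0.0091 0.178 ] [0.6121 0.0063 0.17  ] [ 0.6154 -0.0022  0.0125] [ 0.65   -0.018   0.0125] hook 152.72185410513416 151.66607689369712 0.062148543010877286 arrow 155.42813477138046
```

The hook is at ≈151.5° and the arrow at ≈165.5°, since the last push slid over the arm. Instead I straddle the arm with open fingers, tool y square to the arrow, and close them, which aligns the hook positively.

Run:
```python
from h import *
print(inc([.6213,-.008,.24],75.5),inc([.6213,-.008,.152],75.5))
```

```text
[0.037, -0.1649, 0.0608, -0.0299, -0.0737, 14.5013] [0.0369, -0.1648, 0.1488, -0.0299, -0.0737, 14.5013]
```

Request:
{"name": "arm_command", "arguments": {
  "increments": [
    [0.01,-0.04,0.02,0,0,7],
    [0.02,-0.09,0.03,0,0,14.5],
    [0.037,-0.13,0.045,0,0,14.5],
    [0.037,-0.165,0.06,0,0,14.5],
    [0.037,-0.165,0.06,0,0,14.5],
    [0.037,-0.165,0.06,0,0,14.5]
  ],
  "fingers": 0.056
}}

```text
clock: 15.65
ee_pos: [0.6214, -0.0082, 0.2408]
tool_rot: [-0.001, 0.127, 0.992, 0.0]
wrist_force: [0.1, -0.0, 0.7]
width: 0.0562
grasp_force: 0.0
```

Request:
{"name": "arm_command", "arguments": {
  "increments": [
    [0,0,0.03,0,0,0],
    [0,0,0.055,0,0,0],
    [0,0,0.075,0,0,0],
    [0,0,0.087,0,0,0],
    [0,0,0.087,0,0,0]
  ]
}}

```text
clock: 16.15
ee_pos: [0.6211, -0.006, 0.1528]
tool_rot: [-0.002, 0.125, 0.992, 0.0]
wrist_force: [-0.2, -0.2, 0.1]
width: 0.0561
grasp_force: 0.0
```

Request:
{"name": "arm_command", "arguments": {
  "increments": [
    [0,0,0,0,0,0],
    [0,0,0,0,0,0],
    [0,0,0,0,0,0],
    [0,0,0,0,0,0],
    [0,0,0,0,0,0]
  ],
  "fingers": 0.009
}}

```text
clock: 16.65
ee_pos: [0.6228, -0.007, 0.1551]
tool_rot: [0.001, 0.125, 0.992, 0.0]
wrist_force: [-0.1, 1.9, 1.3]
width: 0.0093
grasp_force: 0.8
```

Request:
{"name": "arm_command", "arguments": {
  "increments": [
    [0,0,0,0,0,0],
    [0,0,0,0,0,0],
    [0,0,0,0,0,0],
    [0,0,-0.04,0,0,0],
    [0,0,-0.09,0,0,0],
    [0,0,-0.13,0,0,0]
  ],
  "fingers": 0.056
}}

```text
clock: 17.25
ee_pos: [0.6221, -0.0073, 0.2864]
tool_rot: [0.0, 0.125, 0.992, -0.0]
wrist_force: [0.9, -0.1, -0.4]
width: 0.0562
grasp_force: 0.0
```

Run:
```python
from h import *
print(r.read_state()['ee_pos'],inc([.645,.16,.302],90))
```

```text
[ 0.62214107 -0.00733517  0.28635579] [0.0195, 0.1678, -0.0157, -0.0226, 0.0432, -14.4157]
```

Request:
{"name": "arm_command", "arguments": {
  "increments": [
    [0.005,0.04,-0.01,0,0,-7],
    [0.01,0.08,-0.016,0,0,-14.4],
    [0.02,0.125,-0.016,0,0,-14.4],
    [0.02,0.168,-0.016,0,0,-14.4],
    [0.02,0.168,-0.016,0,0,-14.4],
    [0.02,0.168,-0.016,0,0,-14.4]
  ]
}}

```text
clock: 17.85
ee_pos: [0.6443, 0.1613, 0.2997]
tool_rot: [-0.0, -0.001, 1.0, -0.0]
wrist_force: [-0.0, -0.3, 0.0]
width: 0.0563
grasp_force: 0.0
```

Run:
```python
from h import *
np.set_printoptions(precision=4,suppress=True)
C=cam('wrist');im=optics.grab_frame('wrist');s=r.read_state();print(s['ee_pos'],s['joints'])
for k,z in dict(hook_seat=.17,post=0).items():
    for d in landmark_of(k,'wrist')[:2]: print(k,round(d['score'],2),np.round(d['location']),atz(C,d['location'],z))
hsv=cv2.cvtColor(im,cv2.COLOR_BGR2HSV);m=cv2.inRange(hsv,(5,150,120),(16,255,255))
u,v=proj(C,[.661,-.0165,.17]);mm=np.zeros_like(m);x,y=int(u),int(v);y0,x0=max(0,y-60),max(0,x-60);mm[y0:y+60,x0:x+60]=m[y0:y+60,x0:x+60]
n,l,s,c=cv2.connectedComponentsWithStats(mm);A=np.array([.659,-.018,.176])
for i in range(1,n):
    p=atz(C,c[i],.176);print(s[i],c[i],p,np.linalg.norm(p-A),np.degrees(np.arctan2(*(p-A)[[1,0]]))%360)
cv2.imwrite('pics/w4.png',im)
print(inc([.57,.22,.26],90))
```

```text
[0.6443 0.1603 0.2998] [ 0.147   0.3233  0.179   1.4274 -0.0008  0.1467]
hook_seat 0.8 [104. 180.] [ 0.6223 -0.0068  0.17  ]
post 0.69 [164. 179.] [ 0.6562 -0.0218  0.    ]
[ 97 158   9   3  24] [101.25  158.875] [ 0.6025 -0.002   0.176 ] 0.058752132269255665 164.22153384555875
[0.0744, 0.0605, 0.0402, -0.0289, -0.0287, -0.0865]
```

The hook is now at ~164° against the arrow's ~165.5°. I move on to the tag.

Request:
{"name": "arm_command", "arguments": {
  "increments": [
    [0.04,0.03,0.02,0,0,0],
    [0.074,0.06,0.04,0,0,0],
    [0.074,0.06,0.04,0,0,0],
    [0.074,0.06,0.04,0,0,0],
    [0.074,0.06,0.04,0,0,0]
  ]
}}

```text
clock: 18.5
ee_pos: [0.5718, 0.2197, 0.2613]
tool_rot: [0.001, 0.001, 1.0, 0.0]
wrist_force: [0.4, 0.4, -0.9]
width: 0.056
grasp_force: 0.0
```

Run:
```python
from h import *
np.set_printoptions(precision=4,suppress=True)
C=cam('wrist');im=optics.grab_frame('wrist');print(r.read_state()['ee_pos'])
for k,z in dict(rack=0,red_tag_center=.065,red_tag_hole=.066,green_tag_center=.065).items():
    for d in landmark_of(k,'wrist')[:2]: print(k,round(d['score'],2),np.round(d['location']),atz(C,d['location'],z))
u,v=proj(C,[.522,.22,.1]).astype(int);x0,y0=max(0,u-70),max(0,v-50);print(x0,y0)
cv2.imwrite('pics/w5c.png',cv2.resize(im[y0:y0+120,x0:x0+160],(800,600),interpolation=cv2.INTER_CUBIC))
```

```text
[0.5723 0.2197 0.2616]
rack 0.72 [312. 140.] [0.5239 0.2561 0.    ]
rack 0.2 [285. 140.] [0.5246 0.2199 0.    ]
red_tag_center 0.61 [284. 139.] [0.5181 0.2189 0.065 ]
red_tag_hole 0.79 [286. 138.] [0.5174 0.2214 0.066 ]
green_tag_center 0.61 [350. 150.] [0.5298 0.2923 0.065 ]
215 95
```

View pics/w5c.png

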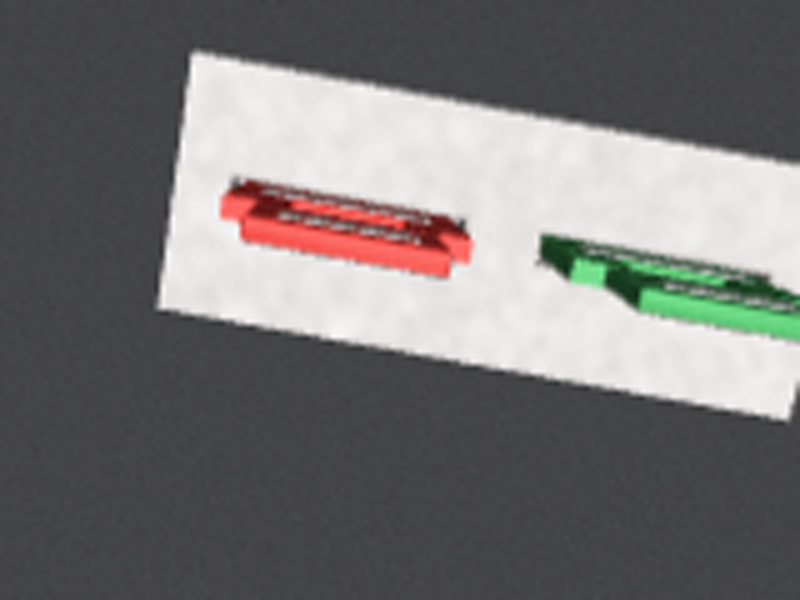

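The crop shows the red tag's tab top spanning (242,230) to (452,265), with the green tag to its right.

Run:
```python
from h import *
np.set_printoptions(precision=4,suppress=True)
C=cam('wrist');f=lambda u,v,z:atz(C,(215+u*.2,95+v*.2),z)
a=f(242,242,.12);b=f(448,277,.12);c=f(348,248,.12);d=f(192,52,.035);e=f(160,309,.035);g=f(788,420,.035)
h=lambda v:np.degrees(np.arctan2(v[1],v[0]))%360
print(a,b,c,h(b-a),np.linalg.norm(b-a),'rack',h(e-d),np.linalg.norm(e-d),h(g-e),np.linalg.norm(g-e))
E=(d+g)/2; print('rack centre',E)
print(inc([c[0],c[1],.16],h(e-d)))
print(inc([c[0],c[1],.092],h(e-d)))
```

```text
[0.5179 0.2001 0.12  ] [0.5244 0.2386 0.12  ] [0.5191 0.2199 0.12  ] 80.43565247882944 0.0390313523637779 rack 350.5738268625344 0.06022896214957108 79.89217576896614 0.15906761293880733
rack centre [0.5256 0.2569 0.035 ]
[0.0529, -0.0003, 0.101, -0.0486, 0.0893, -80.658]
[0.053, -0.0003, 0.169, -0.0486, 0.0893, -80.658]
```

Request:
{"name": "arm_command", "arguments": {
  "increments": [
    [0.026,0,0.02,0,0,-8.5],
    [0.053,0,0.04,0,0,-17],
    [0.053,0,0.06,0,0,-25.5],
    [0.053,0,0.06,0,0,-34],
    [0.053,0,0.06,0,0,-42],
    [0.053,0,0.06,0,0,-50],
    [0.053,0,0.06,0,0,-58],
    [0.053,0,0.06,0,0,-66]
  ],
  "fingers": 0.04
}}

```text
clock: 19.55
ee_pos: [0.5183, 0.2204, 0.2006]
tool_rot: [0.0, -0.547, 0.837, -0.0]
wrist_force: [-0.0, -0.4, -0.1]
width: 0.0401
grasp_force: 0.0
```

Run:
```python
from h import *
print(r.read_state()['ee_pos'],inc([.519,.2197,.092],170.3))
```

```text
[0.51825969 0.22041518 0.20063185] [0.0004, -0.0009, 0.1086, -0.0373, 0.0195, -14.0153]
```

Request:
{"name": "arm_command", "arguments": {
  "increments": [
    [0,-0.001,0.01,0,0,-8],
    [0,-0.001,0.02,0,0,-14],
    [0,-0.001,0.05,0,0,-14],
    [0,-0.001,0.08,0,0,-14],
    [0,-0.001,0.1,0,0,-14],
    [0,-0.001,0.109,0,0,-14],
    [0,-0.001,0.109,0,0,-14]
  ]
}}

```text
clock: 20.25
ee_pos: [0.5178, 0.2198, 0.0902]
tool_rot: [-0.001, -0.643, 0.766, 0.0]
wrist_force: [-0.1, 0.2, 0.1]
width: 0.04
grasp_force: 0.0
```

Request:
{"name": "arm_command", "arguments": {
  "increments": [
    [0,0,0,0,0,0],
    [0,0,0,0,0,0],
    [0,0,0,0,0,0],
    [0,0,0,0,0,0],
    [0,0,0,0,0,0]
  ],
  "fingers": 0.0
}}

```text
clock: 20.75
ee_pos: [0.5197, 0.2207, 0.093]
tool_rot: [0.001, -0.643, 0.766, -0.001]
wrist_force: [-1.0, 0.2, 6.6]
width: 0.0042
grasp_force: 60.5
```

Request:
{"name": "arm_command", "arguments": {
  "increments": [
    [0,0,-0.02,0,0,0],
    [0,0,-0.05,0,0,0],
    [0,0,-0.085,0,0,0],
    [0,0,-0.115,0,0,0],
    [0,0,-0.125,0,0,0],
    [0,0,-0.125,0,0,0]
  ]
}}

```text
clock: 21.35
ee_pos: [0.5196, 0.2206, 0.2179]
tool_rot: [0.002, -0.643, 0.766, -0.001]
wrist_force: [0.8, -0.2, 0.6]
width: 0.0039
grasp_force: 59.5
```

Run:
```python
from h import *
s=r.read_state();print(s['ee_pos'],s['width'],inc([.5682,.0061,.198],165))
```

```text
[0.5195797  0.22056436 0.21787237] 0.00393858862171134 [0.2028, -0.0851, 0.0198, -0.1898, 0.0996, 4.9968]
```

Request:
{"name": "arm_command", "arguments": {
  "increments": [
    [0.04,-0.017,0,0,0,5],
    [0.08,-0.034,0,0,0,5],
    [0.12,-0.05,0.01,0,0,5],
    [0.16,-0.068,0.02,0,0,5],
    [0.19,-0.08,0.02,0,0,5],
    [0.203,-0.085,0.02,0,0,5],
    [0.203,-0.085,0.02,0,0,5],
    [0.203,-0.085,0.02,0,0,5]
  ]
}}

```text
clock: 22.15
ee_pos: [0.566, 0.0064, 0.1952]
tool_rot: [-0.0, -0.609, 0.793, 0.001]
wrist_force: [0.1, -0.4, -0.5]
width: 0.0034
grasp_force: 59.5
```

Run:
```python
from h import *
np.set_printoptions(precision=4,suppress=True)
s=r.read_state();print(s['ee_pos'],s['width'])
res={}
for n in ('scene','side'):
    im=optics.grab_frame(n);C=cam(n);cv2.imwrite(f'pics/{n}h.png',im)
    for k in ('red_tag_hole','red_tag_center','hook_seat'):
        d=landmark_of(k,n)
        if d: res.setdefault(k,[]).append(ray(C,d[0]['location']));print(n,k,d[0]['score'],d[0]['location'])
for k,v in res.items():
    if len(v)>1: print(k,tri(v))
a=cv2.imread('pics/sceneh.png');b=cv2.imread('pics/sideh.png')
u,v=proj(cam('scene'),[.61,0,.16]).astype(int);p,q=proj(cam('side'),[.61,0,.16]).astype(int);print(u,v,p,q)
cv2.imwrite('pics/hang1.png',np.hstack([cv2.resize(a[v-50:v+50,u-50:u+50],(400,400),interpolation=cv2.INTER_CUBIC),cv2.resize(b[q-50:q+50,p-50:p+50],(400,400),interpolation=cv2.INTER_CUBIC)]))
```

```text
[0.566  0.0064 0.1952] 0.0033895547804623388
scene red_tag_hole 0.69 [288.2, 201.5]
scene red_tag_center 0.8 [290.7, 200.6]
scene hook_seat 0.54 [295.4, 213.0]
side red_tag_hole 0.49 [277.5, 196.0]
side red_tag_center 0.56 [281.4, 196.0]
side hook_seat 0.57 [304.8, 190.1]
red_tag_hole (array([0.5601, 0.0056, 0.1653]), [np.float64(2.7), np.float64(2.7)])
red_tag_center (array([0.5674, 0.0064, 0.1677]), [np.float64(2.6), np.float64(2.6)])
hook_seat (array([0.6255, 0.0002, 0.1696]), [np.float64(4.2), np.float64(4.2)])
292 213 297 193
```

Request:
{"name": "arm_command", "arguments": {
  "increments": [
    [0,0,-0.003,0,0,0],
    [0,-0.01,-0.003,0,0,0],
    [0,-0.02,-0.003,0,0,0],
    [0,-0.03,-0.003,0,0,0],
    [0,-0.034,-0.003,0,0,0]
  ]
}}

```text
clock: 23.05
ee_pos: [0.6013, -0.0039, 0.1992]
tool_rot: [0.0, -0.608, 0.794, -0.0]
wrist_force: [-0.0, -0.1, -0.2]
width: 0.0039
grasp_force: 59.5
```

Request:
{"name": "arm_command", "arguments": {
  "increments": [
    [0,-0.01,0,0,0,0],
    [0,-0.02,0,0,0,0],
    [0,-0.024,0,0,0,0],
    [0,-0.024,0,0,0,0]
  ]
}}

```text
clock: 23.45
ee_pos: [0.6236, -0.0097, 0.1992]
tool_rot: [0.0, -0.609, 0.793, -0.0]
wrist_force: [-0.5, -0.3, -0.5]
width: 0.004
grasp_force: 59.5
```

Run:
```python
from h import *
a=optics.grab_frame('scene');b=optics.grab_frame('side')
u,v=proj(cam('scene'),[.63,0,.16]).astype(int);p,q=proj(cam('side'),[.63,0,.16]).astype(int)
f=lambda i,x,y:cv2.resize(i[y-40:y+40,x-40:x+40],(400,400),interpolation=cv2.INTER_CUBIC)
cv2.imwrite('pics/hang2.png',np.hstack([f(a,u,v),f(b,p,q)]))
```

```text
(no output)
```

View pics/hang2.png

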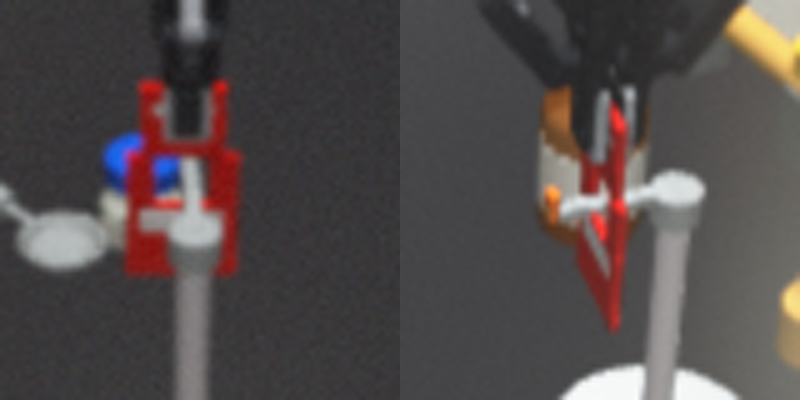

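The hook arm passes through the tag's hole: the orange tip is outside at crop (550,205) and the turret inside at (675,190). I lower and release.

Request:
{"name": "arm_command", "arguments": {
  "increments": [
    [0,0,0.006,0,0,0],
    [0,0,0.011,0,0,0],
    [0,0,0.014,0,0,0],
    [0,0,0.0155,0,0,0],
    [0,0,0.0155,0,0,0]
  ]
}}

```text
clock: 24.05
ee_pos: [0.6225, -0.0094, 0.1835]
tool_rot: [-0.0, -0.609, 0.793, 0.0]
wrist_force: [0.6, -0.2, -0.3]
width: 0.0039
grasp_force: 59.7
```

Request:
{"name": "arm_command", "arguments": {
  "increments": [
    [0,0,0,0,0,0],
    [0,0,0,0,0,0],
    [0,0,0,0,0,0],
    [0,0,0,0,0,0]
  ],
  "fingers": 0.03
}}

```text
clock: 24.45
ee_pos: [0.623, -0.0095, 0.184]
tool_rot: [0.0, -0.609, 0.793, -0.0]
wrist_force: [-0.6, -0.2, -0.1]
width: 0.0301
grasp_force: 0.0
```

Request:
{"name": "arm_command", "arguments": {
  "increments": [
    [0,0,-0.015,0,0,0],
    [0,0,-0.035,0,0,0],
    [0,0,-0.065,0,0,0],
    [0,0,-0.1,0,0,0],
    [0,0,-0.14,0,0,0],
    [0,0,-0.14,0,0,0],
    [0,0,-0.14,0,0,0],
    [0,0,-0.14,0,0,0]
  ]
}}

```text
clock: 25.25
ee_pos: [0.6224, -0.0094, 0.3233]
tool_rot: [-0.0, -0.609, 0.793, 0.0]
wrist_force: [-0.2, -0.0, -1.0]
width: 0.0302
grasp_force: 0.0
```

Run:
```python
from h import *
np.set_printoptions(precision=4,suppress=True)
res={}
for n in ('scene','side'):
    im=optics.grab_frame(n);C=cam(n)
    for k in ('red_tag_hole','red_tag_center','hook_seat'):
        d=landmark_of(k,n)
        if d: res.setdefault(k,[]).append(ray(C,d[0]['location']));print(n,k,d[0]['score'],d[0]['location'])
    hsv=cv2.cvtColor(im,cv2.COLOR_BGR2HSV);m=cv2.inRange(hsv,(0,150,60),(4,255,255))|cv2.inRange(hsv,(174,150,60),(180,255,255))
    u,v=proj(C,[.625,-.009,.155]).astype(int);w=m[v-40:v+40,u-40:u+40];ys,xs=np.nonzero(w)
    print(n,'red box',len(xs),xs.min()+u-40,xs.max()+u-40,ys.min()+v-40,ys.max()+v-40,'expect',[proj(C,[.6232,-.0087,z]).round() for z in (.1,.21)])
for k,v in res.items():
    if len(v)>1: print(k,tri(v))
print(r.read_state()['ee_pos'],r.read_state()['clock'])
```

```text
scene red_tag_hole 0.57 [288.8, 219.3]
scene red_tag_center 0.88 [288.8, 215.3]
scene red box 442 280 303 199 238 expect [array([290., 237.]), array([291., 200.])]
side red_tag_hole 0.87 [303.9, 193.5]
side red_tag_center 0.87 [306.4, 197.7]
side hook_seat 0.45 [302.6, 189.8]
side red box 226 300 309 173 221 expect [array([303., 214.]), array([306., 177.])]
red_tag_hole (array([ 0.623 , -0.0098,  0.1588]), [np.float64(4.1), np.float64(4.1)])
red_tag_center (array([ 0.6199, -0.0153,  0.1609]), [np.float64(5.2), np.float64(5.2)])
[ 0.6226 -0.0095  0.3232] 25.65
```

Request:
{"name": "arm_command", "arguments": {
  "increments": [
    [0,0,0,0,0,0],
    [0,0,0,0,0,0],
    [0,0,0,0,0,0],
    [0,0,0,0,0,0],
    [0,0,0,0,0,0],
    [0,0,0,0,0,0],
    [0,0,0,0,0,0],
    [0,0,0,0,0,0]
  ]
}}

```text
clock: 26.45
ee_pos: [0.6229, -0.0095, 0.3238]
tool_rot: [-0.0, -0.609, 0.793, -0.0]
wrist_force: [-0.1, -0.1, 0.5]
width: 0.0299
grasp_force: 0.0
```

Run:
```python
from h import *
C=cam('side');im=optics.grab_frame('side')
hsv=cv2.cvtColor(im,cv2.COLOR_BGR2HSV);m=cv2.inRange(hsv,(5,150,120),(16,255,255))
u,v=proj(C,[.601,-.003,.174]).astype(int);ys,xs=np.nonzero(m[v-12:v+12,u-12:u+12])
if len(xs):
    p=atz(C,(xs.mean()+u-12,ys.mean()+v-12),.174);d=p-[.6594,-.0192,.174];print(p,np.degrees(np.arctan2(d[1],d[0])),len(xs))
print([ (d['score'],atz(C,d['location'],.075)) for d in landmark_of('keeper_bar','side')[:3]])
print(workorder.sign_off())
```

```text
[0.6118187  0.00599596 0.174     ] 152.09721258746265 24
[(0.8, array([ 0.50018505, -0.22159524,  0.075     ])), (0.7, array([ 0.31016548, -0.23226034,  0.075     ])), (0.61, array([ 0.64696199, -0.33183718,  0.075     ]))]
the job is handed in; nothing more can be done
None
```

The job is handed in, verdict not returned: the plunger is trapped under the keeper and the red tag hangs on the hook by its hole. The hook's aim is the one doubt: the wrist camera put it at ~164° against the arrow's ~165.5°, but a last rough side-camera check, taken just before hand-in, read 152°, about 13.5° off against the 15° limit.

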